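# Stand the sign-in tablet up on its handle-stand and hold it for the patient

### The job

Get the sign-in tablet ready for a patient seated across the table to sign: while the tablet still stands in its charging dock, flip its carrying handle back and down, over centre, until it rests fully open against its stop as a kickstand. Then take the tablet by its top edge and stand it on the grey writing mat, roughly square and centred, screen to the far side, leaning back so that both its lower edge and the foot of the kickstand rest on the mat. Finish while still holding it there, steady, in the gripper: the kickstand's spring alone would give way under the signing hand. Do not let the tablet fall over or disturb the other things on the table.

Things in the scene. Friction and masses are not known exactly. Their poses are not given: they have to be found in the camera images.
- tablet: Tablet in a white hard case with grey corners, 210 wide (its y), 150 high (its z), 20 thick (its x), mm; about 0.6 kg. Origin: centre of its underside. +x points out of the screen, -x out of the back, where its handle is hinged. At the start it stands upright in the dock's slot nearest the robot, back to the robot. Standing on lower rear edge and open kickstand it leans back (top to its -x) by 0.25 rad.
- tablet_top (a point): Middle of the tablet's top edge, 150 mm above its origin along its z. The edge is flat, 20 mm thick; with the handle flipped down, its middle 110 mm is free on both faces, to grip from above across the thickness.
- handle (a joint): Carrying handle and kickstand, a U of 8 mm steel bar: 0 = folded up behind the back, 1.95 rad = fully open at its stop. Swings to the tablet's -x and down about an axis along its y, at tablet x -16, z 75 mm. Over-centre spring: pulls back to 0 below about 0.7 rad, from 0.9 carries it on to 1.95 by itself in about 0.5 s. About 2 N at the crossbar starts it.
- handle_bar (a point): Middle of the handle's crossbar, on the bar's axis, 110 mm from the hinge axis; rubber sleeve 12 mm thick, 92 mm long along the tablet's y; U legs 132 mm apart. Folded up, it stands 35 mm above the top edge (clear gap 29 mm, open in front and behind); open, it is the kickstand's foot.
- edge_left (a point): Point on the tablet's lower rear edge, 100 mm to +y of its middle (tablet x -10, z 0 mm). With this edge on the mat and the tablet leaning 0.25 rad, the tablet's origin is 2.5 mm above the mat's top.
- edge_right (a point): Point on the lower rear edge, 100 mm to -y of its middle.
- dock: Fixed grey charging dock. Origin: centre of the tablet slot at table height; x across the slot, away from the robot. Slot 23 mm wide, floor 10 mm above the table; wall on the robot's side 47 mm, divider beyond 57 mm above the table, 8 mm thick. Dock 240 mm along y, from 40 mm before to 80 mm beyond the origin in x; a second slot beyond the divider holds the handset.
- mat: Fixed grey writing mat with a dark stitched border, 200 (x) x 240 (y) x 4 mm thick. Origin: centre of its underside; its x points to the patient's far side. The standing tablet's edge and foot are about 115 mm apart in x.
- handset: Bystander: black handset 72 x 12 x 125 mm standing upright in the dock's far slot, its mid-plane 59.5 mm beyond the tablet's and 64 mm to the dock's +y. Leave it alone. Origin: centre of its underside.
- pen: Bystander: pen 130 mm long, 11 mm high, lying between the dock and the mat.
- tape: Bystander: roll of paper tape, 54 mm across, 19 mm high, lying flat between the dock and the mat.
- label_box: Bystander: orange carton 60 x 110 x 85 mm high, at the robot's right.
- green_lid: Bystander: round green lid, 100 mm across, 12 mm high, at the robot's left.
- sanitiser: Bystander: clear bottle with white label and cap, 60 mm across, 150 mm high, at the robot's left.
- kit_tray: Bystander: open steel tray 160 x 110 x 35 mm high, at the robot's right.

How it is judged:
By the outcome, as a careful person would: the job done as asked, in the order asked, and still so for the second after the job is handed in, while the arm keeps its last pose, push and grip.
It also fails if it takes over 48 s, if anything falls off the work surface, if the arm or the gripper's body presses on something with over 40 N, if the wrist force passes 120 N, or if a joint passes its speed limit or range.

### The arm

A 6-joint arm with a two-finger parallel gripper is mounted at the origin on the work surface. World frame = base frame: x ahead of the robot, y to its left, z up, the work surface at z = 0. Lengths are in mm, angles in rad, forces in N, time in s.
With the tool pointing down it reaches from about 350 to 725 mm from the base axis. Payload 4.3 kg.
Tool frame: the origin (TCP) lies at the very end of the fingers, on their centre line; the grasp point (between the pads) lies 19 mm behind it; z points along the fingers, y is the line along which they close (so a half turn about z gives the same grasp; the last joint's range is limited). The gripper opens to 85 mm and grips with 20 to 120 N. Pads are 22 mm wide; open, the fingers measure 114 mm over their backs; the gripper's body (76 mm by 85 mm) begins 54 mm behind the grasp point. The pads swing forward as they close: fully open they stand 13 mm farther back than shut.
Start: joints at [-1.375, 0.377, 0.081, 1.274, 0, 1.46], TCP at [173.118, -548.358, 231.329] pointing down, gripper open.
Joint ranges: [-2.72, 2.72], [-0.84, 1.66], [-1.02, 1.22], [-1.77, 2.12], [-1.37, 1.28], [-3.14, 3.14]. Speed limits (rad/s): [2.57, 2.57, 3.14, 3.14, 3.14, 3.14].

### API

Orientations are given as a unit quaternion [w, x, y, z].
In Python, from workcell import * gives the robot as it stands. Calls block until the motion is done:
- move_pose(position, orientation): joint-space move of the TCP to a pose.
- move_l(position, speed=150, rotation=None, until_force=None): straight line of the TCP; rotation=None keeps the orientation; speed is the mean speed in mm/s. With until_force (N) it stops when the force on the tool has changed by that much, and returns True; else False.
- set_joints(angles): joint-space move.
- move_gripper(opening, grip_force=None): finger opening in mm; grip_force is the grip in N (None keeps the last); returns when the fingers have stopped.
- pause(seconds).
- ik(position, orientation): joint angles nearest the present ones, or None.
- observe(): the state.
- snapshot(name): name is "scene" or "top"; returns the picture (400x640x3 uint8, blue, green, red); there is no depth.
- camera_info(name): a dict with "fx", "fy", "cx", "cy" (pixels), "world_to_cam" (4x4, takes a point from world to camera coordinates). Camera axes: x right, y down, z forward; pixel columns grow to the right and rows downward; lengths in mm; the calibration is good to about 2 mm. A picture is of the moment at which its call begins. camera_info takes no time and is no camera call.
A pose or a line that the arm cannot do raises Unreachable and nothing moves.
- sign_off(): hands the job in; it is judged then, once.
The state is a dict: "time": time; "joint_positions": joint angles; "joint_vel": joint speeds; "joint_efforts": joint torques, N m; "tcp_pos": TCP position; "ee_rot": TCP orientation; "contact_force": force on the tool from outside, world axes, zero at the start; "ft_torque": the same for the moment, N m; "gripper_width": finger opening in mm; "grasp_force": force on a finger pad.
Only numpy, scipy, OpenCV 4.12 (cv2) and the standard library are available. Lean on these libraries where they do the work, as an engineer would, in place of code of your own. Each camera call takes 0.05 s, during which the arm holds its last target. There are 200 camera calls.

## Working session

There is one attempt and no reset: what is moved stays moved. The work goes in short steps, each a Python script; the robot and the scene stay as the last script left them, time stands still between calls to the robot, and variables do not carry over. Pictures are saved under pics/ and viewed, at most 10 in all, crops included, and the job is handed in when it is done.

```bash
mkdir -p pics; ls
python3 - <<'E'
from workcell import *
import cv2,numpy as np
for n in("scene","top"):
    cv2.imwrite(f"pics/{n}0.png",snapshot(n)); c=camera_info(n)
    M=np.array(c["world_to_cam"]); print(n,c["fx"],c["fy"],c["cx"],c["cy"],(-M[:3,:3].T@M[:3,3]).round(),M.round(3).tolist())
o=observe();print(o["time"],o["ee_rot"],o["tcp_pos"])
E
```

```text
pics
scene 421.09449487476763 421.09449487476763 317.41446183083036 203.14785026235003 [1112.  441. 1084.] [[-0.638, 0.77, 0.014, 353.934], [0.607, 0.514, -0.606, -244.412], [-0.474, -0.378, -0.795, 1556.379], [0.0, 0.0, 0.0, 1.0]]
top 492.0489478852732 492.0489478852732 311.9986461331763 206.33966410897918 [ 186.   -8. 1898.] [[0.005, -1.0, 0.004, -16.79], [-0.982, -0.005, -0.191, 544.827], [0.191, -0.003, -0.982, 1827.958], [0.0, 0.0, 0.0, 1.0]]
0.1 [-9.52629911e-04  9.88338382e-01  1.52270594e-01 -2.83432401e-05] [ 172.98542059 -547.72682198  230.43732097]
```

View pics/scene0.png

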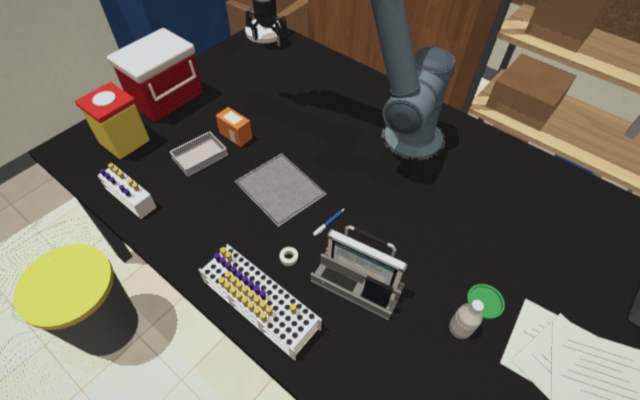

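View pics/top0.png

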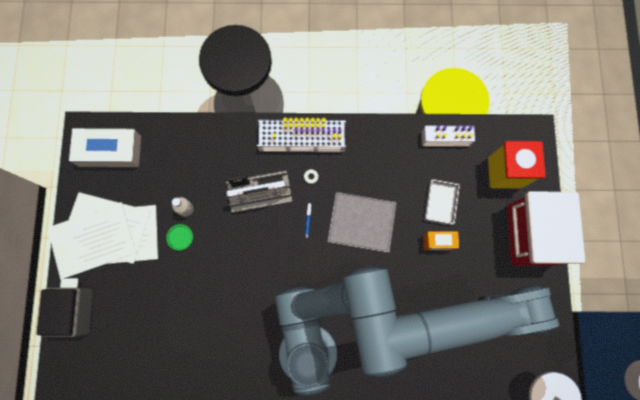

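The scene view shows the tablet's white top edge at about (330,235)-(405,265), with the handle above it. The mat is centred near (281,188). In the top view the dock is near (259,190) and the mat near (362,222). I'll take close crops next and mask the mat.

```bash
cat > h.py <<'E'
import cv2,numpy as np
from workcell import *
def P(n,X):
    c=camera_info(n);M=np.array(c["world_to_cam"]);q=M[:3,:3]@np.asarray(X,float)+M[:3,3]
    return np.array([c["fx"]*q[0]/q[2]+c["cx"],c["fy"]*q[1]/q[2]+c["cy"]])
def ray(n,uv):
    c=camera_info(n);M=np.array(c["world_to_cam"]);R=M[:3,:3]
    return -R.T@M[:3,3],R.T@np.array([(uv[0]-c["cx"])/c["fx"],(uv[1]-c["cy"])/c["fy"],1])
def plane(n,uv,z):
    o,d=ray(n,uv);return o+d*(z-o[2])/d[2]
E
python3 - <<'E'
from h import *
def matc(n,roi):
    im=cv2.imread(f"pics/{n}0.png");x0,y0,x1,y1=roi
    g=cv2.cvtColor(im,6)[y0:y1,x0:x1];m=cv2.morphologyEx((g>60).astype('uint8'),cv2.MORPH_OPEN,np.ones((5,5)))
    k,l,s,_=cv2.connectedComponentsWithStats(m);i=1+np.argmax(s[1:,4])
    cs,_=cv2.findContours((l==i).astype('uint8'),0,2)
    pts=np.array([plane(n,p[0]+[x0,y0],4)[:2] for p in cs[0]],np.float32)
    print(n,s[i],cv2.minAreaRect(pts))
matc("scene",(232,150,330,226));matc("top",(322,185,404,258))
t=cv2.imread("pics/top0.png")[160:222,212:322];s=cv2.imread("pics/scene0.png")[218:318,300:415]
cv2.imwrite("pics/tc.png",cv2.resize(t,None,fx=7,fy=7,interpolation=2));cv2.imwrite("pics/sc.png",cv2.resize(s,None,fx=6,fy=6,interpolation=2))
E
```

```text
scene [   4    4   89   72 3561] ((496.708740234375, -210.77110290527344), (246.85800170898438, 205.74977111816406), 80.51190185546875)
top [   5    7   70   61 3406] ((495.5556945800781, -208.70986938476562), (251.9129180908203, 210.64236450195312), 80.78914642333984)
```

View pics/tc.png

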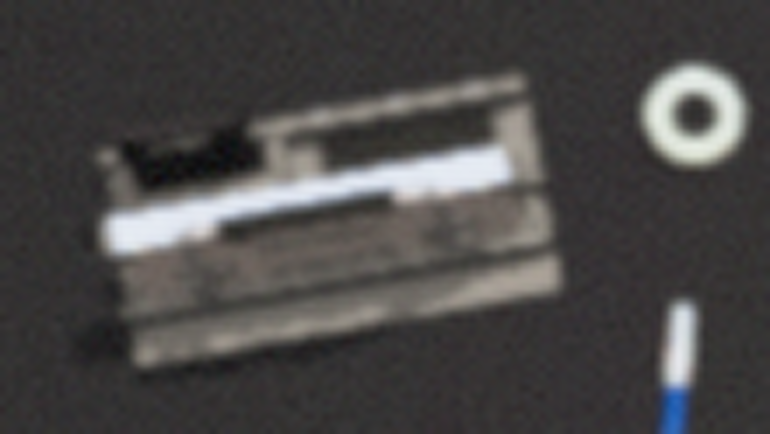

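View pics/sc.png

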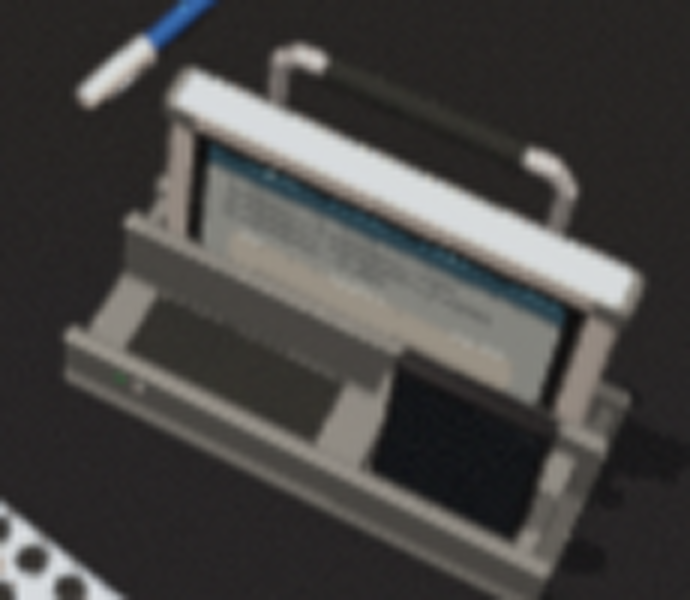

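The top crop shows the tablet's white top strip running (103,232)-(513,165), with the dark sleeve at (220,230)-(390,200). In the scene crop the strip runs (175,90)-(635,290) and the sleeve (325,65)-(525,155). The mat estimates agree: centre about (496,-210), yaw about -9.4°. I'll mask the strip on z=160 and the sleeve on z=195.

Run:
```python
from h import *
for n,roi,th in(("top",(222,176,292,202),190),("scene",(325,228,410,272),190)):
    im=cv2.imread(f"pics/{n}0.png");x0,y0,x1,y1=roi
    g=cv2.resize(cv2.cvtColor(im,6)[y0:y1,x0:x1],None,fx=4,fy=4,interpolation=1)
    for th in(150,175,195):
        m=(g>th).astype('uint8');k,l,s,_=cv2.connectedComponentsWithStats(m);i=1+np.argmax(s[1:,4])
        ys,xs=np.where(l==i)
        pts=np.array([plane(n,((x+.5)/4-.5+x0,(y+.5)/4-.5+y0),160)[:2] for x,y in zip(xs,ys)],np.float32)
        r=cv2.minAreaRect(pts);print(n,th,pts.mean(0),r)
for n,ps,off,f in(("scene",[(325,65),(525,157)],(300,218),6),("top",[(218,232),(392,202)],(212,160),7)):
    q=[plane(n,(np.array(p)+.5)/f-.5+off,195) for p in ps];print(n,"sleeve",q[0][:2],q[1][:2],(q[0]+q[1])[:2]/2,np.linalg.norm(q[0]-q[1]))
```

```text
Traceback (most recent call last):
  File "h.py", line 10, in plane
    o,d=ray(n,uv);return o+d*(z-o[2])/d[2]
        ~~~^^^^^^
  File "h.py", line 7, in ray
    c=camera_info(n);M=np.array(c["world_to_cam"]);R=M[:3,:3]
ValueError: time passes only in moves, steps and waits
```

```bash
sed -i 's/camera_info(n)/ci(n)/; 2a import functools\nci=functools.lru_cache(camera_info)' h.py
python3 - <<'E'
from h import *
for n,roi,th in(("top",(222,176,292,202),190),("scene",(325,228,410,272),190)):
    im=cv2.imread(f"pics/{n}0.png");x0,y0,x1,y1=roi
    g=cv2.resize(cv2.cvtColor(im,6)[y0:y1,x0:x1],None,fx=4,fy=4,interpolation=1)
    for th in(150,175,195):
        m=(g>th).astype('uint8');k,l,s,_=cv2.connectedComponentsWithStats(m);i=1+np.argmax(s[1:,4])
        ys,xs=np.where(l==i)
        pts=np.array([plane(n,((x+.5)/4-.5+x0,(y+.5)/4-.5+y0),160)[:2] for x,y in zip(xs,ys)],np.float32)
        r=cv2.minAreaRect(pts);print(n,th,pts.mean(0),r)
for n,ps,off,f in(("scene",[(325,65),(525,157)],(300,218),6),("top",[(218,232),(392,202)],(212,160),7)):
    q=[plane(n,(np.array(p)+.5)/f-.5+off,195) for p in ps];print(n,"sleeve",q[0][:2],q[1][:2],(q[0]+q[1])[:2]/2,np.linalg.norm(q[0]-q[1]))
E
```

```text
top 150 [594.1016  185.64687] ((596.1016235351562, 186.9153594970703), (34.97869110107422, 222.26405334472656), 11.530464172363281)
top 175 [592.245   190.83803] ((591.7529907226562, 190.44253540039062), (23.35105323791504, 210.34837341308594), 10.977766990661621)
top 195 [592.1273  190.71408] ((590.9432373046875, 190.4470977783203), (19.761367797851562, 206.76931762695312), 11.0323486328125)
scene 150 [593.5324  192.70535] ((593.9605102539062, 190.0411376953125), (22.92023277282715, 210.2740936279297), 11.022315979003906)
scene 175 [593.25653 192.76474] ((593.8050537109375, 190.09185791015625), (19.89872932434082, 207.4205780029297), 11.041257858276367)
scene 195 [593.0994 192.9012] ((593.5746459960938, 190.09002685546875), (17.230571746826172, 205.214111328125), 11.023574829101562)
scene sleeve [584.44552205 140.74763696] [567.78872162 231.36326674] [576.11712184 186.05545185] 92.13382310847736
top sleeve [565.04540034 232.18116206] [581.12360618 144.47404421] [573.08450326 188.32760313] 89.1686448430559
```

The views agree. Tablet top centre is about (592.8,190.3,160) with yaw +11.0°, and the bar is 16 mm behind it as specified. Next I check IK for the whole plan.

```bash
cat >> h.py <<'E'
from scipy.spatial.transform import Rotation as Ro
T0=np.array([592.8,190.3]);YT=np.deg2rad(11.02);MAT=np.array([496.1,-209.7]);YM=np.deg2rad(-9.35)
def xyw(c,yaw,x,y,z): return np.array([c[0]+x*np.cos(yaw)-y*np.sin(yaw),c[1]+x*np.sin(yaw)+y*np.cos(yaw),z])
def quat(yaw,lean=0,spin=0):
    # tool axes in tablet frame at spin 0: x=+y_tab, y=+x_tab, z=-z_tab ; lean tilts top to -x
    B=np.array([[0,1,0],[1,0,0],[0,0,-1.]])
    q=(Ro.from_euler('z',yaw)*Ro.from_euler('y',-lean)*Ro.from_matrix(B)*Ro.from_euler('z',spin)).as_quat()
    return [q[3],*q[:3]]
def placepose(ox,s=22+19,tz=0):
    # TCP when tablet stands leaning, TCP s mm below tablet top along tablet z; ox = origin x on mat
    l=.25;h=150-s
    return xyw(MAT,YM,ox-h*np.sin(l),0,4+2.5+h*np.cos(l)+tz)
E
python3 - <<'E'
from h import *
for sp in(0,np.pi,np.pi/2,-np.pi/2):
    for nm,p,q in(("flip0",xyw(T0,YT,14,0,178),quat(YT,0,sp)),("flip1",xyw(T0,YT,-97,0,118),quat(YT,0,sp)),
      ("grasp",xyw(T0,YT,0,0,119),quat(YT,0,sp)),("lift",xyw(T0,YT,0,0,210),quat(YT,0,sp)),
      ("over",placepose(62,tz=90),quat(YM,.25,sp)),("place",placepose(62),quat(YM,.25,sp))):
        j=ik(list(p),q);print(round(sp,2),nm,p.round(),None if j is None else np.round(j,2))
E
```

```text
0 flip0 [607. 193. 178.] [0.21 0.52 0.17 1.22 0.   1.59]
0 flip1 [498. 172. 118.] [ 0.21  0.34 -0.27  0.96  0.    1.59]
0 grasp [593. 190. 119.] [0.21 0.52 0.02 1.06 0.   1.59]
0 lift [593. 190. 210.] [0.21 0.48 0.19 1.28 0.   1.59]
0 over [ 531. -215.  202.] [-0.55  0.18 -0.3   0.86  0.09  1.2 ]
0 place [ 531. -215.  112.] [-0.55  0.25 -0.46  0.63  0.09  1.2 ]
3.14 flip0 [607. 193. 178.] [ 0.21  0.52  0.17  1.22  0.   -1.55]
3.14 flip1 [498. 172. 118.] [ 0.21  0.34 -0.27  0.96  0.   -1.55]
3.14 grasp [593. 190. 119.] [ 0.21  0.52  0.02  1.06  0.   -1.55]
3.14 lift [593. 190. 210.] [ 0.21  0.48  0.19  1.28  0.   -1.55]
3.14 over [ 531. -215.  202.] [-0.55  0.18 -0.3   0.86  0.09 -1.94]
3.14 place [ 531. -215.  112.] [-0.55  0.25 -0.46  0.63  0.09 -1.94]
1.57 flip0 [607. 193. 178.] [ 0.21  0.52  0.17  1.22  0.   -3.13]
1.57 flip1 [498. 172. 118.] [ 0.21  0.34 -0.27  0.96  0.   -3.12]
1.57 grasp [593. 190. 119.] [ 0.21  0.52  0.02  1.06  0.   -3.13]
1.57 lift [593. 190. 210.] [ 0.21  0.48  0.19  1.28  0.   -3.13]
1.57 over [ 531. -215.  202.] [-0.55  0.18 -0.3   0.86  0.09  2.77]
1.57 place [ 531. -215.  112.] [-0.55  0.25 -0.46  0.63  0.09  2.77]
-1.57 flip0 [607. 193. 178.] [0.21 0.52 0.17 1.22 0.   0.02]
-1.57 flip1 [498. 172. 118.] [ 0.21  0.34 -0.27  0.96  0.    0.02]
-1.57 grasp [593. 190. 119.] [0.21 0.52 0.02 1.06 0.   0.02]
-1.57 lift [593. 190. 210.] [0.21 0.48 0.19 1.28 0.   0.02]
-1.57 over [ 531. -215.  202.] [-0.55  0.18 -0.3   0.86  0.09 -0.37]
-1.57 place [ 531. -215.  112.] [-0.55  0.25 -0.46  0.63  0.09 -0.37]
```

Run:
```python
from h import *
q=quat(YT,0,-np.pi/2)
move_gripper(0)
move_pose(list(xyw(T0,YT,22,0,270)),q)
move_l(list(xyw(T0,YT,22,0,178)),150,until_force=8)
print(observe()["tcp_pos"],observe()["time"])
for th in(0.05,.25,.45,.65,.85,1.0,1.15):
    bx,bz=-16-110*np.sin(th),85+110*np.cos(th)
    hit=move_l(list(xyw(T0,YT,bx+15,0,bz-16)),110,until_force=20)
    o=observe();print(th,hit,np.round(o["contact_force"],1),np.round(o["tcp_pos"]))
    if hit:break
pause(.5)
for n in("scene","top"): cv2.imwrite(f"pics/{n}1.png",snapshot(n))
print(observe()["time"])
s=cv2.imread("pics/scene1.png")[200:320,280:430]
cv2.imwrite("pics/sc1.png",cv2.resize(s,None,fx=5,fy=5,interpolation=2))
```

```text
[614.90405064 194.41953672 178.93044112] 4.6667
0.05 False [ 0.1 -0.1  0.1] [587. 189. 180.]
0.25 False [1.2 0.  1.2] [566. 185. 176.]
0.45 False [ 1.4 -0.5  0.3] [545. 181. 168.]
0.65 False [0.3 0.5 0.1] [527. 177. 156.]
0.85 False [ 0.2 -0.   0.3] [511. 174. 142.]
1.0 False [ 0.3  0.2 -0.4] [501. 172. 129.]
1.15 False [ 0.3 -0.3  0.5] [493. 171. 114.]
7.675
```

View pics/sc1.png

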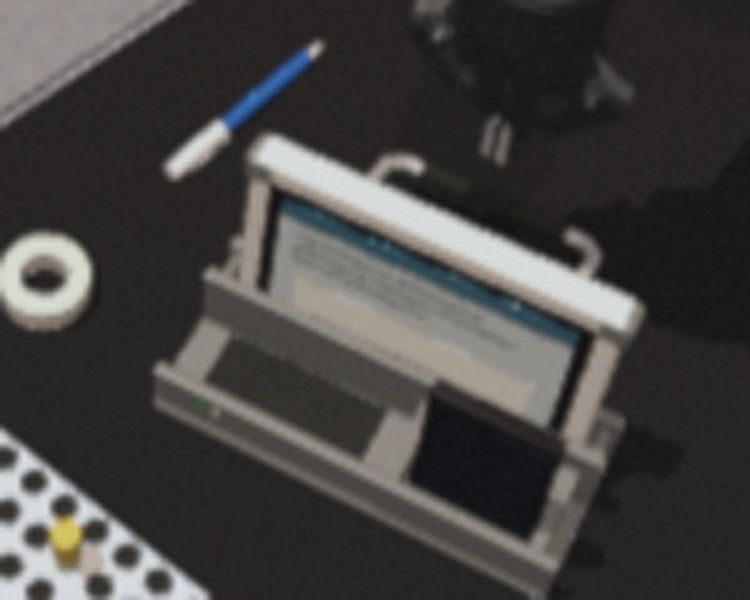

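The handle's white corners sit near crop (400,165) and (580,240), which is about px (360,233) and (396,248). I'll compare those with projections at several angles.

Run:
```python
from h import *
for th in(0,.2,.4,.6,.8,1,1.2,1.95):
    bx,bz=-16-110*np.sin(th),85+110*np.cos(th)
    print(th,[(P("scene",xyw(T0,YT,bx,y,bz))-[280,200])*5 for y in(-58,58)])
move_l(list(xyw(T0,YT,-140,0,150)),150); move_l(list(xyw(T0,YT,-140,0,270)),200)
for n in("scene","top"): cv2.imwrite(f"pics/{n}2.png",snapshot(n))
s=cv2.imread("pics/scene2.png")[200:320,280:430];t=cv2.imread("pics/top2.png")[155:230,212:312]
cv2.imwrite("pics/c2.png",np.hstack([cv2.resize(s,(450,360),interpolation=2),cv2.resize(t,(350,360),interpolation=2)]))
```

```text
0 [array([347.93587006, 135.75397285]), array([559.01323037, 230.6611314 ])]
0.2 [array([366.15136249, 107.459105  ]), array([575.08731683, 200.27748813])]
0.4 [array([382.47938134,  85.81713291]), array([588.70108885, 176.55171478])]
0.6 [array([396.25213656,  71.53299892]), array([599.33697737, 160.27987337])]
0.8 [array([406.98951448,  64.87596443]), array([606.67600991, 151.80505749])]
1 [array([414.40004134,  65.73011355]), array([610.58656552, 151.06732888])]
1.2 [array([418.36502244,  73.66683033]), array([611.09905261, 157.67776396])]
1.95 [array([404.29619734, 153.55982406]), array([586.52374814, 235.29349762])]
```

View pics/c2.png

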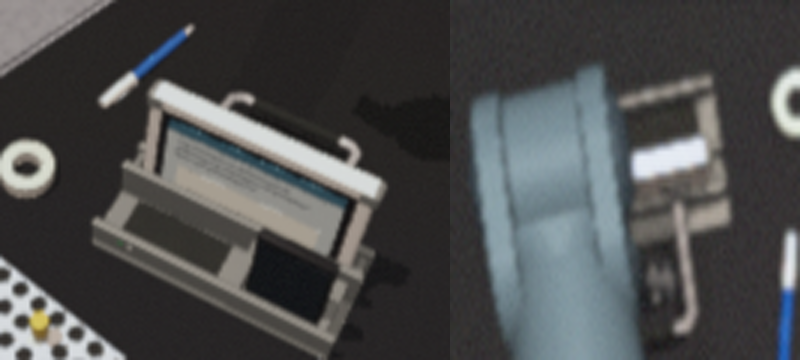

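The handle is fully open: it matches the 1.95 rad projection, and the top view shows the leg lying behind the dock. I'll recheck the tablet's top edge, then grasp and lift.

Run:
```python
from h import *
im=cv2.imread("pics/scene2.png");x0,y0,x1,y1=(325,222,412,272)
g=cv2.resize(cv2.cvtColor(im,6)[y0:y1,x0:x1],None,fx=4,fy=4,interpolation=1)
k,l,s,_=cv2.connectedComponentsWithStats((g>175).astype('uint8'));i=1+np.argmax(s[1:,4]);ys,xs=np.where(l==i)
pts=np.array([plane("scene",((x+.5)/4-.5+x0,(y+.5)/4-.5+y0),160)[:2] for x,y in zip(xs,ys)],np.float32)
print(cv2.minAreaRect(pts))
q=quat(YT)
move_gripper(48,60)
move_pose(list(xyw(T0,YT,0,0,240)),q)
print("hit",move_l(list(xyw(T0,YT,0,0,119)),120,until_force=8))
o=observe();print(o["tcp_pos"],o["contact_force"],o["time"])
move_gripper(5,60)
o=observe();print(o["gripper_width"],o["grasp_force"],np.round(o["contact_force"],1))
cv2.imwrite("pics/scene3.png",snapshot("scene"))
```

```text
((582.6555786132812, 187.604736328125), (21.491235733032227, 207.37252807617188), 11.068142890930176)
hit False
[593.48154016 190.42463996 119.94294474] [-0.24763554  0.547471    0.12479828] 12.1
19.21887660835941 60.009228587150574 [ 0.2 -0.   2.4]
```

The tablet had leaned back about 10 mm in its slot, and the grip has squared it up (width 19.2, 60 N). Now lift, carry and tilt above the mat.

Run:
```python
from h import *
move_l(list(xyw(T0,YT,0,0,135)),50)
o=observe();print(np.round(o["contact_force"],1),o["gripper_width"])
move_l(list(xyw(T0,YT,0,0,225)),110)
move_pose(list(placepose(62,tz=100)),quat(YM,.25))
pause(.3)
o=observe();print(np.round(o["contact_force"],1),o["gripper_width"],o["grasp_force"],o["time"],o["tcp_pos"],placepose(62,tz=100))
for n in("scene","top"):cv2.imwrite(f"pics/{n}4.png",snapshot(n))
s=cv2.imread("pics/scene4.png")[60:300,180:440]
cv2.imwrite("pics/c4.png",cv2.resize(s,None,fx=2.5,fy=2.5,interpolation=2))
```

```text
[ 0.2 -0.1 -6.5] 19.445352838525423
[-0.2  0.3 -5.9] 19.17358167813973 59.98327016830444 15.7583 [ 531.05628151 -214.8381112   212.08435667] [ 530.66753145 -215.39162959  212.11145397]
```

View pics/c4.png

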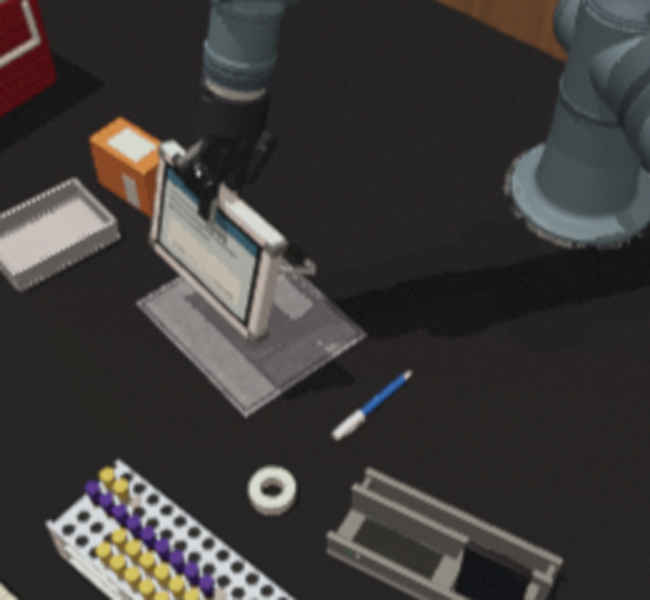

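The tablet hangs leaning back over the mat with the kickstand open. Its lower corners are near crop (152,240) and (262,338). I'll compare those with the prediction to catch any slip or roll.

Run:
```python
from h import *
o=observe();R=Ro.from_euler('z',YM)*Ro.from_euler('y',-.25);org=np.array(o["tcp_pos"])-R.apply([0,0,109])
for nm,p in(("loF-",(10,-105,0)),("loF+",(10,105,0)),("hiF-",(10,-105,150)),("hiF+",(10,105,150)),("hiB+",(-10,105,150)),("bar-",(-118,-58,34)),("bar+",(-118,58,34))):
    print(nm,((P("scene",org+R.apply(p))-[180,60])*2.5).round())
s=cv2.imread("pics/scene4.png")[110:205,230:310]
cv2.imwrite("pics/c5.png",cv2.resize(s,None,fx=6.25,fy=6.25,interpolation=2))
for nm,p in(("loF-",(10,-105,0)),("loF+",(10,105,0)),("hiF-",(10,-105,150)),("hiF+",(10,105,150)),("hiB+",(-10,105,150))):
    print(nm,((P("scene",org+R.apply(p))-[230,110])*6.25).round())
```

```text
loF- [150. 244.]
loF+ [252. 344.]
hiF- [160. 143.]
hiF+ [272. 243.]
hiB+ [286. 238.]
bar- [255. 216.]
bar+ [313. 266.]
loF- [ 62. 298.]
loF+ [318. 547.]
hiF- [86. 46.]
hiF+ [367. 296.]
hiB+ [402. 283.]
```

View pics/c5.png

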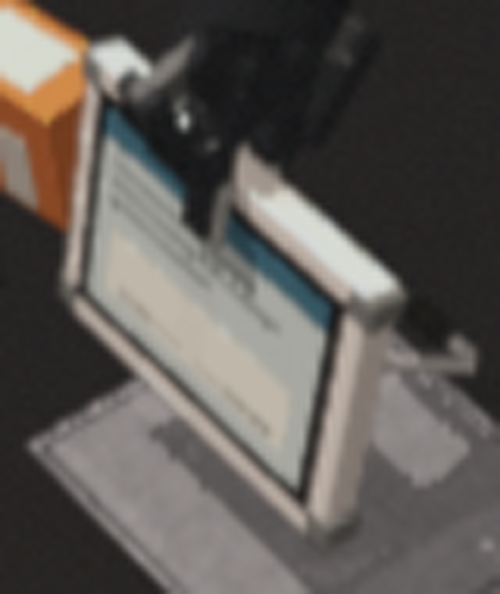

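Predicted and observed corners agree within a pixel or two, apart from the corner rounding, so there is no notable slip. Lower to contact.

Run:
```python
from h import *
move_l(list(placepose(62,tz=15)),80)
pause(.2)
o=observe();print(np.round(o["contact_force"],1),np.round(o["ft_torque"],2),o["tcp_pos"])
hit=move_l(list(placepose(62,tz=-8)),15,until_force=4)
pause(.3)
o=observe();print(hit,np.round(o["contact_force"],1),np.round(o["ft_torque"],2),o["tcp_pos"]-placepose(62),o["time"],o["gripper_width"])
```

```text
[-0.2 -0.9 -5.2] [0.13 0.52 0.  ] [ 531.0839446  -215.60718304  127.73414174]
True [ 0.6 -0.7  6.2] [ 0.01  0.21 -0.01] [0.12210481 0.00753558 0.57898617] 18.5333 19.352969973352156
```

```bash
cat >> h.py <<'E'
def rd():
    a=[];
    for _ in range(5):
        pause(.04);o=observe();a.append(np.r_[o["contact_force"],o["ft_torque"]])
    return np.mean(a,0)
def pose2(ox,lean,dz):  # TCP with rear lower edge at fixed height/pos, dz mm above mat
    e=np.array([ox-9.69,4.]);x,z=10,109
    return xyw(MAT,YM,e[0]+x*np.cos(lean)-z*np.sin(lean),0,e[1]+x*np.sin(lean)+z*np.cos(lean)+dz)
E
python3 - <<'E'
from h import *
for lean in(.25,.235):
    q=quat(YM,lean)
    move_l(list(pose2(62,lean,5)),30,rotation=q);pause(.2);f0=rd()
    print("free",lean,f0.round(2))
    for dz in(2,1.5,1,.5,0,-.5):
        move_l(list(pose2(62,lean,dz)),15);d=rd()-f0
        # contact centre relative to TCP-ish reference, in mm
        print(dz,d.round(2),"x",(-d[4]/d[2]*1000).round(),"y",(d[3]/d[2]*1000).round(),(observe()["tcp_pos"]-pose2(62,lean,dz)).round(2)) if abs(d[2])>1 else print(dz,d.round(2))
        if d[2]>11:break
print(observe()["time"])
E
```

```text
free 0.25 [ 0.16 -0.2  -5.82  0.06  0.51 -0.02]
2 [-0.29  0.05  0.15 -0.01 -0.02  0.03]
1.5 [-0.17  0.55 -0.07  0.01 -0.01 -0.01]
1 [-0.11  0.37 -0.07 -0.    0.    0.  ]
0.5 [-0.42  0.45  1.84  0.06  0.07  0.02] x -40.0 y 33.0 [ 0.22 -0.11  0.26]
0 [-2.23  1.42  8.87  0.26  0.36  0.04] x -41.0 y 29.0 [ 0.36 -0.17  0.63]
-0.5 [-4.59  2.34 14.23  0.41  0.61  0.06] x -43.0 y 29.0 [ 0.43 -0.19  1.08]
free 0.235 [-0.05  0.24 -5.91  0.04  0.47  0.01]
2 [-0.28 -0.03  0.39  0.02 -0.   -0.  ]
1.5 [ 0.19 -0.43  0.57 -0.   -0.03  0.  ]
1 [-0.17 -0.33 -0.22  0.01  0.01 -0.01]
0.5 [-0.45 -0.26  1.18  0.01 -0.01 -0.02] x 7.0 y 7.0 [ 0.15 -0.09  0.17]
0 [-2.57  0.73  8.92  0.24  0.37  0.04] x -41.0 y 26.0 [ 0.26 -0.18  0.57]
-0.5 [-5.12  1.98 13.96  0.39  0.65  0.02] x -47.0 y 28.0 [ 0.36 -0.15  1.06]
25.8083
```

The edge touches evenly across its width. I'll now increase the lean about the edge in small steps and watch the moment to confirm the foot takes load.

Run:
```python
from h import *
move_l(list(pose2(62,.235,4)),30,rotation=quat(YM,.235));pause(.2);f0=rd()
for lean in(.235,.243,.25,.255,.26,.265,.27):
    b=.51-(.25-lean)*2.67-.47   # free-moment drift with lean
    move_l(list(pose2(62,lean,.2)),15,rotation=quat(YM,lean));pause(.1);d=rd()-f0;d[4]-=b
    print(lean,d.round(2),"x",(-(d[4]+.115*d[0])/d[2]*1000).round(),"y",((d[3]-.115*d[1])/d[2]*1000).round())
for n in("scene","top"):cv2.imwrite(f"pics/{n}6.png",snapshot(n))
s=cv2.imread("pics/scene6.png")[110:230,220:350]
cv2.imwrite("pics/c6.png",cv2.resize(s,None,fx=5,fy=5,interpolation=2))
o=observe();print(o["time"],o["gripper_width"])
R=Ro.from_euler('z',YM)*Ro.from_euler('y',-.27);org=np.array(o["tcp_pos"])-R.apply([0,0,109])
for p in((10,-105,0),(10,105,0),(-118,-58,34),(-118,58,34)):print(((P("scene",org+R.apply(p))-[220,110])*5).round())
```

```text
0.235 [-1.47  0.44  5.51  0.01 -0.03  0.01] x 36.0 y -8.0
0.243 [-1.31  0.09  7.52 -0.06 -0.19  0.01] x 45.0 y -10.0
0.25 [ 1.25 -0.38  7.8  -0.12 -0.5  -0.03] x 45.0 y -10.0
0.255 [ 4.24 -1.1   6.96 -0.23 -1.2  -0.03] x 103.0 y -14.0
0.26 [ 4.81 -1.04  7.83 -0.25 -1.4   0.  ] x 108.0 y -17.0
0.265 [ 4.1  -0.69  8.89 -0.29 -1.51 -0.05] x 117.0 y -24.0
0.27 [ 4.43 -1.08  9.75 -0.3  -1.69 -0.02] x 122.0 y -18.0
30.675 18.974130086098572
[118. 341.]
[312. 535.]
[318. 287.]
[426. 387.]
```

View pics/c6.png

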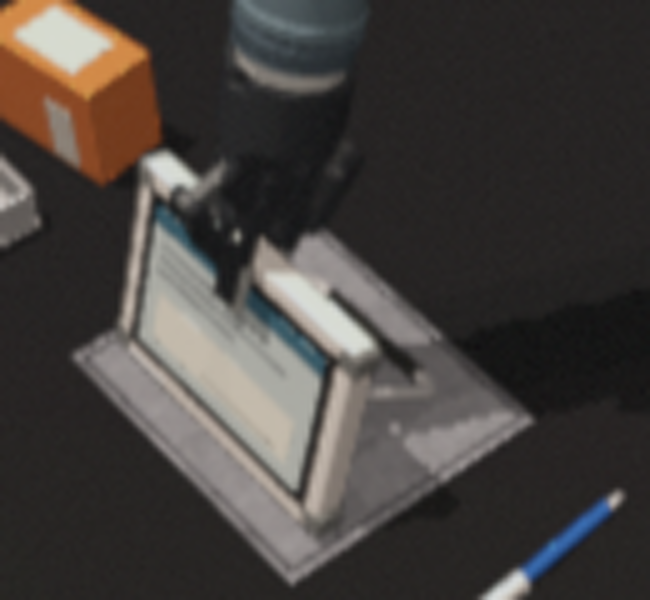

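The edge and foot are both on the mat, and the tablet looks square and centred. The pen and box haven't moved. The moment trend shows the load shared at about 0.25 rad, with the kickstand spring starting to yield beyond 0.26. I'll go back to 0.25 with a light press and hold there.

Run:
```python
from h import *
q=quat(YM,.25)
move_l(list(pose2(62,.25,3)),30,rotation=q);pause(.3);f0=rd()
for dz in(1,.5,.2):
    move_l(list(pose2(62,.25,dz)),15);pause(.15);d=rd()-f0
    print(dz,d.round(2),"x",(-(d[4]+.27*d[0])/d[2]*1000).round())
    if d[2]>5:break
pause(.5);d=rd()-f0;o=observe();print(d.round(2),"x",(-(d[4]+.27*d[0])/d[2]*1000).round(),o["time"],o["gripper_width"],o["grasp_force"])
for n in("scene","top"):cv2.imwrite(f"pics/{n}7.png",snapshot(n))
s=cv2.imread("pics/scene7.png")[110:320,220:430]
cv2.imwrite("pics/c7.png",cv2.resize(s,(600,600),interpolation=2))
```

```text
1 [ 0.   -0.11 -0.69  0.   -0.   -0.02] x -1.0
0.5 [ 0.17  0.13  2.4   0.1   0.11 -0.01] x -66.0
0.2 [-1.87  1.13  7.77  0.21  0.26  0.  ] x 31.0
[-2.29  1.4  10.85  0.27  0.29  0.02] x 30.0 34.025 19.360212476678488 61.653116941452026
```

View pics/c7.png

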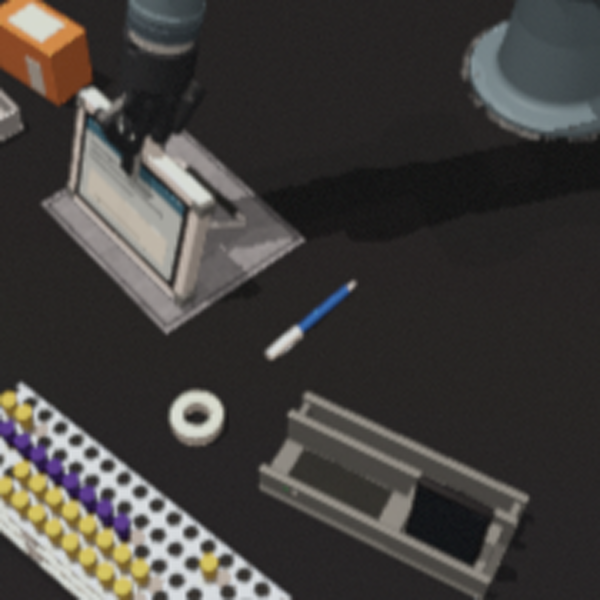

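The tablet stands leaning on the mat with both edge and foot loaded. The foot touched first, then the edge, and the total press is about 10 N and steady. The handset, pen and tape haven't been disturbed.

```bash
python3 -c "
from workcell import *
print(sign_off())"
```

```text
the job is handed in; nothing more can be done
None
```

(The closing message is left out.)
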